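Hold the pastry case unlocked with its key

ROBOT

A 7-joint arm with a two-finger parallel gripper is mounted at the origin on the work surface. World frame = base frame: x ahead of the robot, y to its left, z up, the work surface at z = 0. Lengths are in m, angles in rad, forces in N, time in s.
With the tool pointing down it reaches from about 0.425 to 0.8 m from the base axis. Payload 8.3 kg.
Tool frame: the origin (TCP) lies on the centre line of the jaws, within the pads' length; the fingertips stand 11 mm ahead of it and the grasp point (between the pads) lies 8 mm behind it; z points along the fingers, y is the line along which they close (so a half turn about z gives the same grasp; the last joint's range is limited). The gripper opens to 85 mm and grips with 20 to 120 N. Pads are 22 mm wide; open, the fingers measure 114 mm over their backs; the gripper's body (76 mm by 85 mm) begins 54 mm behind the grasp point. The pads swing forward as they close: fully open they stand 13 mm farther back than shut.
Start: joints at [-0.063, 0.383, 0.016, 1.37, -0.006, 1.388, -0.046], TCP at [0.625, 0, 0.242] pointing down, gripper open.
Joint ranges: [-2.95, 2.95], [-0.25, 2.06], [-1.52, 1.56], [0.18, 2.33], [-1.44, 4.58], [0.02, 2.06], [-3.01, 3.01]. Speed limits (rad/s): [2.39, 2.39, 3.01, 3.01, 3.14, 3.14, 3.14].

INTERFACE

Orientations are given as [roll, pitch, yaw] about the fixed x, y, z axes, in that order (R = Rz(yaw) Ry(pitch) Rx(roll)).
In Python, from cell import bot gives the robot as it stands. The module is installed in compiled form; this text tells all that it offers.
- The arm moves only by the tool step_arm, never from a script. Its argument "commands" is a list of rows, each a list of 4 numbers: the shift along the world's x, y, z in mm, then the turn about the world's z in units of 6 degrees (1.0 is 6 degrees). In form: [[dx, dy, dz, turn], ...]. A call has 1 to 8 rows; each row is the pose to reach, as a shift and turn from the pose commanded when the call began; what a row does not reach only later rows make up. A row lasts 1/12 s, in which the tool goes at most 41.7 mm and 7.16 degrees, less where a joint would pass 70% of its speed; a pose out of reach is approached as far as the arm can. A call with a gripper value outside its range is refused whole. "jaw" is the finger opening in mm, from 0 to 85.4, set as the call begins (left out, the last holds). The fingers move at their own pace and stop on an object; the grip force is fixed at half the most. Time passes only in rows, so rows that repeat a pose let the fingers close. It gives the time, the measured TCP pose, the force, the opening and the grip force at its end, in the units of the state.
- bot.get_state(): the state, without advancing time (a new reading comes with each control period).
- bot.grab_frame(name): name is "scene" or "side" or "wrist"; returns a dict with "pixels" (384x512x3 uint8, blue, green, red), "fx", "fy", "cx", "cy" (pixels), "rvec" (rotation vector, rad) and "tvec" (3), from world to camera coordinates, as OpenCV has them; the wrist camera has in their place "mount" (4x4, takes a point from camera to tool coordinates, whose origin is the TCP and whose axes are the flange's). Camera axes: x right, y down, z forward; pixel columns grow to the right and rows downward; lengths in m; the calibration is good to about 2 mm. A picture is of the moment at which its call begins: read the wrist's pose just before it. There is no depth.
- bot.sign_off(): hands the job in; it is judged then, once.
The state is a dict: "t": time; "joint_pos": joint angles; "joint_vel": joint speeds; "effort": joint torques, N m; "ee_pos": TCP position; "tool_rot": TCP orientation; "wrist_force": force on the tool from outside, world axes, zero at the start; "torque": the same for the moment, N m; "grip_width": finger opening in m; "finger_force": force on a finger pad.
Only numpy, scipy, OpenCV 4.12 (cv2) and the standard library are available. Lean on these libraries where they do the work, as an engineer would, in place of code of your own. Each camera call takes 0.05 s, during which the arm holds its last target. There are 200 camera calls.

TASK

Take the red key from its wooden block and put it into the keyhole of the low pastry case, working it past the sticky pins with small wiggles rather than force until its collar sits flat on the steel face plate. Then turn it a quarter turn clockwise (seen from above), which draws the brass bolt back against a spring, and finish with the key still in your grip and held turned, so that a colleague can lift the lid. Leave the blue key, the jar and the tongs where they are.

Things in the scene. Friction and masses are not known exactly. Their poses are not given: they have to be found in the camera images.
- red_grip (a point): Centre of the red key's plastic bow: 36 mm wide along the key's x, 10 mm thick along its y, 30 mm tall. The key, 50 g, stands upright (z up) in a round hole of a dark wooden block 60 x 60 x 40 mm, its collar on the block. Below the bow is a neck 10 mm dia, 12 mm long, then the collar. The key is the same after half a turn.
- red_collar (a point): Centre of the underside of the red key's steel collar disc (22 mm dia, 4 mm thick), 31 mm below red_grip, same axes. Below it: round shank 5 mm dia, 12.5 mm long, then a flat bit 16 mm wide (key x), 5 mm thick (key y) with a rounded, 12 mm wide nose. The key's lower end is 27 mm below this point.
- blue_grip (a point): Centre of the bow of the blue key, of the same shape and in a block like the red one's; a bystander. Which of the two stands nearer varies.
- keyhole (a point): Centre of the keyhole on the top of a level steel face plate, 90 x 90 x 10 mm, 75 mm above the counter, on the grey lock box of the pastry case. The slot, 18.2 mm long along this point's x and 7.2 mm wide along y, has a 3 mm chamfer and goes straight down into the plug. The key can turn only once its bit is below the plate, its collar on the plate.
- pins (a point): Middle between the lock's two sticky pins, hidden 19 mm below keyhole. They reach into the slot from both y sides, one 3 mm above and one 3 mm below this point; each gives way sideways at 2 to 4 N and tends to stay back. Pressing straight down may jam; 5 to 12 N down with 1 mm side and 0.1 rad twist wiggles gets the key past.
- case_tray (a point): Centre of the top of the case's glazed tray part full of buns, 300 mm (x) by 280 mm (y), 120 mm tall, fixed; it lies on the +y side of the keyhole, 62 mm and more from it. Same axes as keyhole.
- plug (a joint): Angle of the lock's plug, rad: 0 at rest (slot in line with the keyhole), growing as the key turns clockwise seen from above; end stop at 1.65. A spring turns it back when let go: 0.03 N m at 0, 0.11 N m at a quarter turn. The key has about 0.1 rad of play in it.
- bolt (a joint): How far the brass bolt is drawn back, m: 0 locked, about 0.015 at a quarter turn. The bolt, 14 mm wide and 8 mm tall, lies on the face plate on the keyhole's +y side, 34 mm from its centre, and slides 16 mm towards it.
- jar: Amber glass jar with a white cap, 66 mm dia, 95 mm tall, origin at the centre of its underside; a bystander.
- tongs: Steel serving tongs lying flat, 220 mm long along their x, about 55 mm wide, 16 mm tall, origin at the middle on the counter; a bystander.

How it is judged:
By the outcome, as a careful person would: the job done as asked, in the order asked, and still so for the second after the job is handed in, while the arm keeps its last pose, push and grip.
It also fails if it takes over 45 s, if anything falls off the work surface, if the arm or the gripper's body presses on something with over 40 N, if the wrist force passes 120 N, or if a joint passes its speed limit or range.

## Working session

There is one attempt and no reset: what is moved stays moved. The work goes in short steps, Python scripts to look and compute and a tool call to move; the robot and the scene stay as the last step left them, time stands still between calls to the robot, and variables do not carry over. Pictures are saved under pics/ and viewed, at most 10 in all, crops included, and the job is handed in when it is done.

Besides the shell and the picture viewer there is one more tool, called after ">>>" as a command line: name --pt "numbers of a row" for each row, then --argument value for the rest. step_arm: Moves the arm, as the interface text tells. Its arguments: {"type":"object","properties":{"commands":{"type":"array"},"jaw":{"type":"number"}},"required":["commands"]}

```bash
mkdir -p pics; cat > h.py <<'E'
import numpy as np, cv2
from cell import bot
from scipy.spatial.transform import Rotation as Rn
def grab(n):
    s=bot.get_state(); f=bot.grab_frame(n)
    K=np.array([[f['fx'],0,f['cx']],[0,f['fy'],f['cy']],[0,0,1.]])
    if 'mount' in f:
        T=np.eye(4); T[:3,:3]=Rn.from_euler('xyz',s['tool_rot']).as_matrix(); T[:3,3]=s['ee_pos']
        M=T@np.array(f['mount']); R=M[:3,:3]; o=M[:3,3]
    else:
        R=cv2.Rodrigues(np.array(f['rvec'],float))[0].T; o=-R@np.array(f['tvec']).ravel()
    return np.array(f['pixels']),K,R,o
def ray(c,u,v):
    _,K,R,o=c; return o,R@np.linalg.inv(K)@[u,v,1]
def onz(c,u,v,z):
    o,d=ray(c,u,v); return o+d*(z-o[2])/d[2]
def two(c1,p1,c2,p2):
    o1,d1=ray(c1,*p1);o2,d2=ray(c2,*p2); d1=d1/np.linalg.norm(d1);d2=d2/np.linalg.norm(d2)
    A=np.stack([d1,-d2],1);t=np.linalg.lstsq(A,o2-o1,rcond=None)[0]
    a=o1+d1*t[0];b=o2+d2*t[1];return (a+b)/2,np.linalg.norm(a-b)
def proj(c,p):
    _,K,R,o=c; q=K@(R.T@(np.array(p)-o)); return q[:2]/q[2]
E
python3 - <<'E'
from h import *
print(bot.get_state())
ims=[]
for n in('scene','side','wrist'):
    c=grab(n); ims.append(c[0]); print(n,c[3],c[2][:,2],c[1][0,0]); cv2.imwrite(f'pics/{n}0.png',c[0])
cv2.imwrite('pics/all0.png',cv2.resize(np.vstack([np.hstack(ims[:2]),np.hstack([ims[2],ims[2]*0])]),(800,600)))
E
```

```text
{'t': 0.0, 'joint_pos': array([-0.0628583 ,  0.3842339 ,  0.01636167,  1.37114994, -0.00627247,
        1.38820297, -0.04649066]), 'joint_vel': array([ 0.00074279, -0.00162197, -0.00013316, -0.00019476, -0.00060172,
        0.00041191,  0.00137544]), 'effort': array([-4.50568632e-04, -6.27588844e+01,  8.43669288e-01, -3.71825659e+01,
        1.65239023e-02,  1.39937960e-02, -1.08329079e-04]), 'ee_pos': array([6.24519909e-01, 7.90327418e-06, 2.41283322e-01]), 'tool_rot': array([-3.13964909e+00,  5.73415132e-05,  1.57084422e+00]), 'wrist_force': array([-0.02568802, -0.85583923, -1.27348271]), 'torque': array([ 0.02619996, -0.01784817, -0.02921258]), 'finger_force': 0.0, 'grip_width': 0.08545882720506792}
scene [ 1.09536828 -0.07483976  0.7927203 ] [-0.58186877  0.01475983 -0.81314874] 350.21038621516084
side [ 0.21810246 -0.76932543  0.61614984] [ 0.40356861  0.74945344 -0.52483514] 374.96505410767026
wrist [0.62424525 0.07313516 0.37229479] [-6.01589671e-04 -2.84759056e-01 -9.58598935e-01] 310.9976878819003
```

View pics/all0.png

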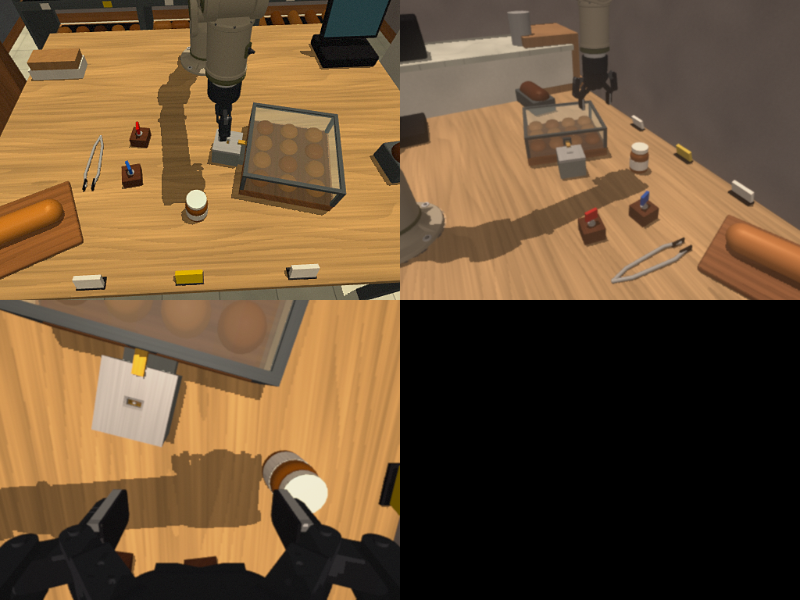

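The three views show:
- **Scene:** the red key is near px (177,166), the blue key at (165,217), and the lock to the right near (293,185).
- **Wrist:** the keyhole is at about (170,131) and the bolt at (178,83).

I'll measure them next.

```bash
cat >> h.py <<'E'
def mask(im,col):
    h=cv2.cvtColor(im,cv2.COLOR_BGR2HSV)
    if col=='red': m=((h[...,0]<6)|(h[...,0]>174))&(h[...,1]>190)&(h[...,2]>110)
    if col=='blue': m=(h[...,0]>100)&(h[...,0]<130)&(h[...,1]>130)&(h[...,2]>80)
    return m.astype(np.uint8)
def blob(m):
    n,l,s,c=cv2.connectedComponentsWithStats(m); i=1+np.argmax(s[1:,4]); return c[i],s[i],l==i
def keyhole(c,win,z=.075):
    x0,y0,x1,y1=win; g=cv2.cvtColor(c[0],cv2.COLOR_BGR2GRAY)[y0:y1,x0:x1]
    m=(g<0.6*np.median(g)).astype(np.uint8); ce,s,l=blob(m)
    ys,xs=np.nonzero(l); P=np.array([onz(c,x+x0,y+y0,z)[:2] for x,y in zip(xs,ys)])
    (a,b),wh,an=cv2.minAreaRect((P*1e4).astype(np.float32)); e=np.linalg.eigh(np.cov(P.T))[1][:,1]
    return np.array([a,b])/1e4,np.array(wh)/10,an,np.degrees(np.arctan2(e[1],e[0])),P.mean(0)
E
python3 - <<'E'
from h import *
S,D,W=grab('scene'),grab('side'),grab('wrist')
for col in('red','blue'):
    a,sa,_=blob(mask(S[0],col));b,sb,_=blob(mask(D[0],col)); print(col,a,sa,b,sb,two(S,a,D,b))
print('keyhole',keyhole(W,(150,115,190,150)))
# steel plate outline
h=cv2.cvtColor(W[0],cv2.COLOR_BGR2HSV); m=((h[...,1]<50)&(h[...,2]>130)).astype(np.uint8)[60:200,100:240]; _,s,l=blob(m)
ys,xs=np.nonzero(l);P=np.array([onz(W,x+100,y+60,.075)[:2] for x,y in zip(xs,ys)]);print('plate',cv2.minAreaRect((P*1e3).astype(np.float32)))
ims=[cv2.resize(S[0][130:250,120:240],(400,400)),cv2.resize(W[0][70:190,110:230],(400,400),interpolation=cv2.INTER_CUBIC)]
cv2.imwrite('pics/c1.png',np.hstack(ims))
E
```

```text
red [175.33333333 160.83333333] [174 156   4  10  36] [243.61363636 270.65909091] [237 267  14   8  44] (array([ 0.46587213, -0.26307591,  0.08139958]), np.float64(0.002811589989896838))
blue [164.38709677 213.35483871] [160 206  10  17  62] [313.14285714 249.        ] [310 246   8   7  21] (array([ 0.63061723, -0.27574128,  0.07890536]), np.float64(0.0035665452476999894))
keyhole (array([0.54402583, 0.04235488]), array([ 6.91954346, 17.42104492]), 75.80175018310547, np.float64(163.4293904180776), array([0.54359759, 0.04239321]))
plate ((544.318603515625, 42.78265380859375), (90.44270324707031, 89.09598541259766), 75.177734375)
```

View pics/c1.png

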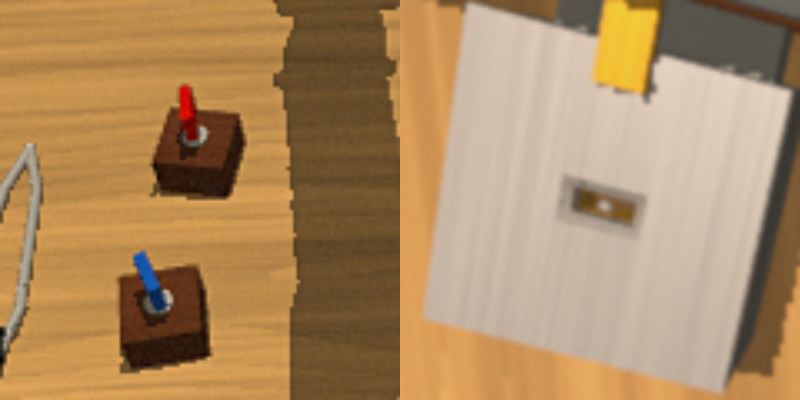

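Keyhole: about (0.544, 0.0425), slot yaw about -14.8°. Red key: about (0.466, -0.263). I'll move above the red key, with the turn chosen so the wrist keeps room for the clockwise turn.

>>> step_arm --pt "-158 -263 0 17" --pt "-158 -263 0 17" --pt "-158 -263 0 17" --pt "-158 -263 0 17" --pt "-158 -263 0 17" --pt "-158 -263 0 17" --pt "-158 -263 0 17" --pt "-158 -263 0 17"

```text
t: 0.97
ee_pos: [0.4649, -0.2657, 0.2425]
tool_rot: [-3.141, 0.0, 2.527]
wrist_force: [0.6, -1.0, 0.6]
grip_width: 0.0856
finger_force: 0.0
```

>>> step_arm --pt "0 0 -20 0" --pt "0 0 -40 0" --pt "0 0 -40 0" --pt "0 0 -40 0" --pt "0 0 -40 0" --pt "0 0 -40 0" --pt "0 0 -40 0" --pt "0 0 -40 0"

```text
t: 1.63
ee_pos: [0.4675, -0.2629, 0.2031]
tool_rot: [3.141, 0.001, 2.525]
wrist_force: [-0.2, -0.2, -0.4]
grip_width: 0.0858
finger_force: 0.0
```

>>> step_arm --pt "0 0 0 8" --pt "0 0 0 8" --pt "0 0 0 8" --pt "0 0 0 8" --pt "0 0 0 8" --pt "0 0 0 8" --pt "0 0 0 8" --pt "0 0 0 8"

```text
t: 2.3
ee_pos: [0.4672, -0.263, 0.2027]
tool_rot: [-3.141, 0.0, -2.917]
wrist_force: [-0.6, -0.4, -0.3]
grip_width: 0.0853
finger_force: 0.0
```

```bash
python3 - <<'E'
from h import *
W=grab('wrist'); cv2.imwrite('pics/w2.png',W[0]); s=bot.get_state(); print(s['ee_pos'],s['tool_rot'],s['joint_pos'])
c,st,l=blob(mask(W[0],'red')); print(c,st)
ys,xs=np.nonzero(l); P=np.array([onz(W,x,y,.086)[:2] for x,y in zip(xs,ys)]);print(cv2.minAreaRect((P*1e3).astype(np.float32)))
print('expected',proj(W,[.466,-.263,.086]))
E
```

```text
[ 0.46716573 -0.26298198  0.20265291] [-3.14115479e+00  4.28076089e-04 -2.92298045e+00] [ 0.47722066  0.21613603 -0.02799698  1.67618247  0.0064113   1.24875508
  2.23725762]
[254.93865031 184.28629857] [248 161  15  46 489]
((463.4813232421875, -263.9897766113281), (39.07246017456055, 9.467460632324219), 8.093918800354004)
expected [255.20422414 187.03851051]
```

View pics/w2.png

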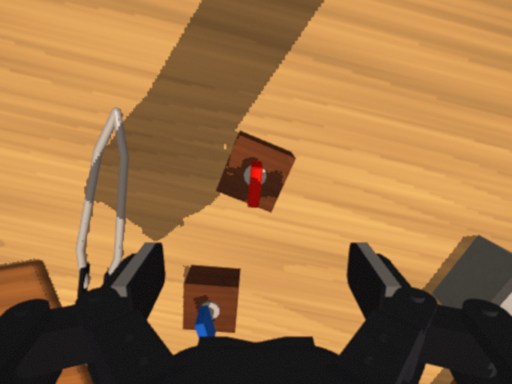

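The red bow is seen edge-on at px (255,184), in line with the tool. Blue is at (205,315), clear of the fingers. I'll align by -4.4° and descend.

>>> step_arm --pt "-2 -1 -30 -0.75" --pt "-2 -1 -60 -0.75" --pt "-2 -1 -90 -0.75" --pt "-2 -1 -115 -0.75" --pt "-2 -1 -130 -0.75" --pt "-2 -1 -138 -0.75" --pt "-2 -1 -138 -0.75" --pt "-2 -1 -138 -0.75" --jaw 50

```text
t: 3.02
ee_pos: [0.4654, -0.2641, 0.0649]
tool_rot: [-3.141, 0.0, -3.001]
wrist_force: [-0.6, 0.5, 0.0]
grip_width: 0.0501
finger_force: 0.0
```

```bash
python3 - <<'E'
from h import *
W=grab('wrist'); s=bot.get_state(); print(s['ee_pos'],s['tool_rot'])
c,st,l=blob(mask(W[0],'red')); print(c,st)
for z in(.086,.071):
  ys,xs=np.nonzero(l); P=np.array([onz(W,x,y,z)[:2] for x,y in zip(xs,ys)]);print(cv2.minAreaRect((P*1e3).astype(np.float32)))
cv2.imwrite('pics/w3.png',W[0])
E
```

```text
[ 0.46584922 -0.26438188  0.06554478] [-3.14037692e+00  1.51893840e-03 -3.00114111e+00]
[255.50454545 270.58727273] [ 244  220   25  101 2200]
((459.8364562988281, -264.158203125), (45.29668426513672, 9.46158218383789), 7.4021382331848145)
((468.9679870605469, -262.8697509765625), (51.486656188964844, 10.754532814025879), 7.4021220207214355)
```

View pics/w3.png

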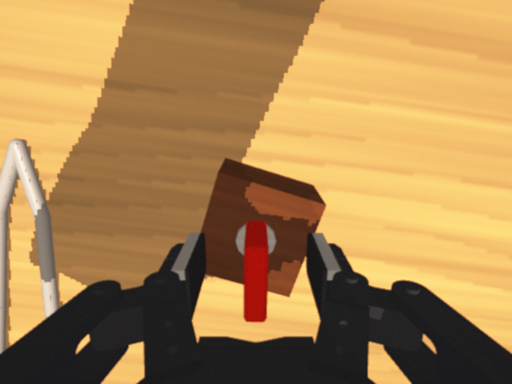

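The red bow is centred between the fingers (px 255,220-320). Closing.

>>> step_arm --pt "-1 0 0 0" --pt "-1 0 0 0" --pt "-1 0 0 0" --pt "-1 0 0 0" --pt "-1 0 0 0" --pt "-1 0 0 0" --pt "-1 0 0 0" --pt "-1 0 0 0" --jaw 0

```text
t: 3.73
ee_pos: [0.4644, -0.2642, 0.0652]
tool_rot: [-3.141, 0.001, -3.0]
wrist_force: [-1.0, 0.9, 7.1]
grip_width: 0.0093
finger_force: 59.6
```

>>> step_arm --pt "0 0 10 0" --pt "0 0 30 0" --pt "0 0 60 0" --pt "0 0 90 0" --pt "0 0 110 0" --pt "0 0 115 0" --pt "0 0 115 0" --pt "0 0 115 0"

```text
t: 4.4
ee_pos: [0.4636, -0.2638, 0.1788]
tool_rot: [3.141, -0.001, -3.0]
wrist_force: [-0.0, 0.5, -0.8]
grip_width: 0.009
finger_force: 59.1
```

```bash
python3 - <<'E'
from h import *
s=bot.get_state(); print(s['ee_pos'],s['tool_rot'],s['wrist_force'])
S,D,W=grab('scene'),grab('side'),grab('wrist')
a,sa,_=blob(mask(S[0],'red'));b,sb,l=blob(mask(D[0],'red')); print(a,sa,b,sb,two(S,a,D,b)); 
x,y=map(int,b);cr=D[0][max(0,y-50):y+70,x-60:x+60]
x,y=map(int,a);cs=S[0][max(0,y-50):y+70,x-60:x+60]
f=lambda i:cv2.resize(i,(400,400),interpolation=cv2.INTER_CUBIC)
cv2.imwrite('pics/d4.png',np.vstack([np.hstack([f(cr),f(cs)])]));cv2.imwrite('pics/w4.png',W[0])
c,st,l=blob(mask(W[0],'red')); print(c,st)
E
```

```text
[ 0.46362735 -0.26377374  0.17877854] [ 3.14134868e+00 -5.17418089e-04 -3.00005285e+00] [-0.01030563  0.54081122 -0.76481787]Traceback (most recent call last):
  File "<stdin>", line 4, in <module>
  File "h.py", line 29, in blob
    n,l,s,c=cv2.connectedComponentsWithStats(m); i=1+np.argmax(s[1:,4]); return c[i],s[i],l==i
                                                     ~~~~~~~~~^^^^^^^^^
    return _wrapfunc(a, 'argmax', axis=axis, out=out, **kwds)
    return bound(*args, **kwds)
ValueError: attempt to get argmax of an empty sequence
```

>>> step_arm --pt "104 300 0 -3.8" --pt "104 300 0 -3.8" --pt "104 300 0 -3.8" --pt "104 300 0 -3.8" --pt "104 300 0 -3.8" --pt "104 300 0 -3.8" --pt "104 300 0 -3.8" --pt "104 300 0 -3.8"

```text
t: 5.22
ee_pos: [0.5677, 0.0383, 0.1781]
tool_rot: [-3.141, -0.002, 2.886]
wrist_force: [-0.2, -0.3, -0.7]
grip_width: 0.0092
finger_force: 59.1
```

>>> step_arm --pt "0 0 -10 0" --pt "0 0 -25 0" --pt "0 0 -25 0" --pt "0 0 -25 0" --pt "0 0 -25 0" --pt "0 0 -25 0" --pt "0 0 -25 0" --pt "0 0 -25 0"

```text
t: 5.88
ee_pos: [0.5683, 0.0357, 0.155]
tool_rot: [3.141, 0.001, 2.884]
wrist_force: [-0.1, 0.2, -1.0]
grip_width: 0.009
finger_force: 59.2
```

```bash
python3 - <<'E'
from h import *
s=bot.get_state(); p=s['ee_pos']; print(p,s['tool_rot'],s['wrist_force'],s['joint_pos'])
D,W=grab('side'),grab('wrist')
q=proj(W,[.544,.0425,.075]); print('kh exp',q,'tip exp',proj(W,p-[0,0,.051]))
b=proj(D,p).astype(int); cr=D[0][b[1]-50:b[1]+70,b[0]-60:b[0]+60]
f=lambda i,n:cv2.resize(i,(n,400),interpolation=cv2.INTER_CUBIC)
cv2.imwrite('pics/d4.png',np.hstack([f(cr,400),f(W[0][140:300,180:340],400)])); cv2.imwrite('pics/w4.png',W[0])
E
```

```text
[0.56826281 0.03565224 0.1549682 ] [3.14138241e+00 1.01106808e-03 2.88449883e+00] [-0.13182372  0.19349209 -0.97607257] [ 0.02209453  0.32875343 -0.17447662  1.64572819  0.0610895   1.17141236
  1.14676773]
kh exp [255.40670752 168.97372143] tip exp [254.68735467 218.5224616 ]
```

View pics/d4.png

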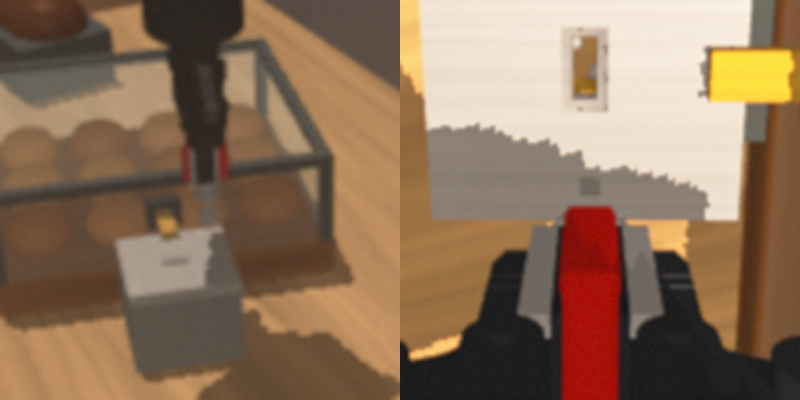

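The side view shows the key upright in the jaws. In the wrist crop the keyhole is at about px (253.6,167), the key bit at about (256,214), and the bolt to the right. Now the precise relative measurement.

```bash
python3 - <<'E'
from h import *
s=bot.get_state(); p=s['ee_pos']; yaw=s['tool_rot'][2]
W=grab('wrist')
print(W[1])
k=keyhole(W,(240,145,268,190)); print(k)
g=cv2.cvtColor(W[0],cv2.COLOR_BGR2GRAY); print(g[150:186,246:264:1][::2])
R=np.array([[np.cos(yaw),-np.sin(yaw)],[np.sin(yaw),np.cos(yaw)]])
tl=lambda q:R.T@(np.array(q)[:2]-p[:2])*1e3   # (along yaw dir, across)
for n,(u,v),z in(('khc',(253.6,167.4),.075),('tipnear',(256,211.5),p[2]-.051),('tip',(256,214),p[2]-.051)):
    q=onz(W,u,v,z); print(n,q,tl(q))
h=cv2.cvtColor(W[0],cv2.COLOR_BGR2HSV);c,st,l=blob(mask(W[0],'red'));ys,xs=np.nonzero(l)
for r in range(st[1],st[1]+60,8): q=xs[ys==r]; print(r,q.min(),q.max(),tl(onz(W,q.mean(),r,p[2]+.021)))
print(g[206:226:2,246:268])
E
```

```text
[[310.99768788   0.         255.65493335]
 [  0.         310.99768788 189.62784328]
 [  0.           0.           1.        ]]
(array([0.54233882, 0.04197892]), array([ 5.59261703, 15.55003204]), 75.27043151855469, np.float64(163.13978977354955), array([0.54258834, 0.0418381 ]))
[[230 231 230 230 230 230 230 230 230 230 230 231 230 230 231 231 230 232]
 [204 203 201 203 201 200 200 199 197 197 195 194 192 192 188 187 192 216]
 [204 203 194 195 200 197 178 167 166 164 162 159 162 174 181 182 189 215]
 [206 202 193 209 222 209 171 135 125 124 124 122 131 167 181 184 190 213]
 [200 197 188 191 203 187 148 129 123 125 124 123 131 165 173 155 156 203]
 [205 198 179 147 137 128 122 122 122 120 120 118 132 165 179 171 159 206]
 [206 203 182 139 118 118 119 119 120 120 119 119 134 171 182 180 181 211]
 [207 204 183 139 119 118 119 120 119 120 119 117 132 172 183 182 194 220]
 [208 205 183 140 118 118 119 118 118 118 118 120 136 175 183 183 192 221]
 [205 201 180 140 118 118 120 119 118 116 123 128 142 176 185 180 188 216]
 [206 201 180 136 117 117 117 115 113 112 116 120 136 175 185 179 184 
[... 1264 characters left out ...]
9 121 122 123 127 127 125 124
  125 123 125 125]
 [127 125 125 125 124 119 111 105 104 103 105 105 107 113 123 124 126 125
  124 126 126 126]
 [130 128 128 129 128 122 110 104 104 104 104 104 104 108 123 128 130 129
  129 128 129 129]
 [129 130 129 130 129 123 107 104 103 102 104 103 103 108 122 129 131 131
  130 130 130 129]
 [130 131 130 131 130 126 121 121 121 121 122 121 121 120 126 129 131 131
  131 130 130 131]
 [131 132 132 132 132 130 128 130 128 129 130 129 129 128 131 132 133 132
  131 132 131 131]
 [122 109 101  98  96  97  97  96  97  98  97  96  98  96  98  98 100 103
  113 124 129 130]
 [ 96  69  53  51  53  51  52  54  55  57  57  56  55  57  56  56  59  57
   76 102 121 129]]
```

Lateral offset is about 1.15 mm and along-slot about 28 mm. Yaw already matches. Moving over the hole with the tip just above it.

>>> step_arm --pt "-27.5 6 0 0" --pt "-27.5 6 0 0" --pt "-27.5 6 -10 0" --pt "-27.5 6 -20 0" --pt "-27.5 6 -24 0" --pt "-27.5 6 -24 0" --pt "-27.5 6 -24 0" --pt "-27.5 6 -24 0"

```text
t: 6.7
ee_pos: [0.5409, 0.042, 0.1303]
tool_rot: [-3.142, 0.0, 2.885]
wrist_force: [-0.1, -0.5, 0.4]
grip_width: 0.0091
finger_force: 59.2
```

```bash
python3 - <<'E'
from h import *
s=bot.get_state(); p=s['ee_pos']; print(p,s['tool_rot'],s['wrist_force'],s['torque'])
W,D,S=grab('wrist'),grab('side'),grab('scene')
f=lambda i:cv2.resize(i,(400,400),interpolation=cv2.INTER_CUBIC)
b=proj(D,[.543,.042,.09]).astype(int);a=proj(S,[.543,.042,.09]).astype(int)
cv2.imwrite('pics/w5.png',np.hstack([f(W[0][170:270,205:305]),f(D[0][b[1]-35:b[1]+35,b[0]-35:b[0]+35])]))
E
```

```text
[0.54087896 0.04196605 0.13028972] [-3.14156526e+00  4.71798076e-05  2.88509846e+00] [-0.14890741 -0.53849403  0.37594566] [0.04127798 0.02056681 0.02176788]
```

View pics/w5.png

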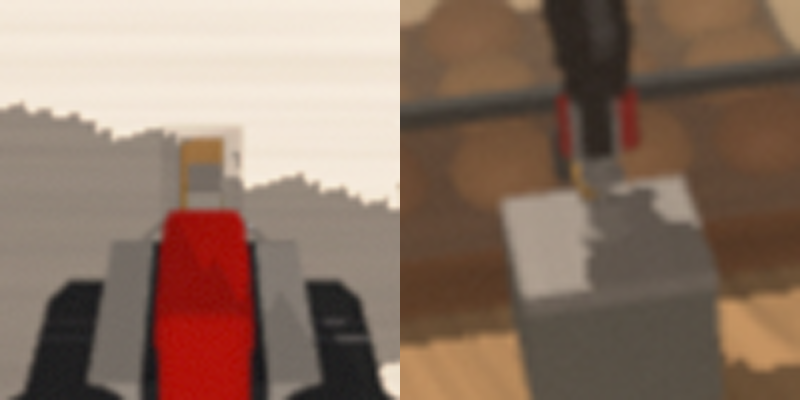

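The bit (crop 190-222) sits about 0.6 mm right of the slot centre (201), and the nose is well within the slot's length. I'll nudge it and descend into the slot.

>>> step_arm --pt "0.3 -0.6 0 0" --pt "0.3 -0.6 -2 0" --pt "0.3 -0.6 -4 0" --pt "0.3 -0.6 -6 0" --pt "0.3 -0.6 -8 0" --pt "0.3 -0.6 -10 0" --pt "0.3 -0.6 -12 0" --pt "0.3 -0.6 -12 0"

```text
t: 7.52
ee_pos: [0.5405, 0.0414, 0.1177]
tool_rot: [-3.141, -0.001, 2.885]
wrist_force: [0.6, 0.2, -0.8]
grip_width: 0.0091
finger_force: 59.2
```

>>> step_arm --pt "0 0 -2 0" --pt "0 0 -4 0" --pt "0.2 0.8 -5 0.8" --pt "-0.2 -0.8 -6 -0.8" --pt "0.2 0.8 -7 0.8" --pt "-0.2 -0.8 -8 -0.8" --pt "0 0 -8 0" --pt "0 0 -8 0"

```text
t: 8.18
ee_pos: [0.5408, 0.0412, 0.1102]
tool_rot: [-3.141, 0.0, 2.887]
wrist_force: [-0.3, -1.3, -0.5]
grip_width: 0.009
finger_force: 59.1
```

>>> step_arm --pt "0 0 -1 0" --pt "0.2 0.8 -2 0.9" --pt "-0.2 -0.8 -3 -0.9" --pt "0.2 0.8 -4 0.9" --pt "-0.2 -0.8 -5 -0.9" --pt "0.2 0.8 -5.5 0.9" --pt "-0.2 -0.8 -6 -0.9" --pt "0 0 -6 0"

```text
t: 8.85
ee_pos: [0.5414, 0.0417, 0.1046]
tool_rot: [3.141, 0.001, 2.878]
wrist_force: [0.6, 0.5, 0.5]
grip_width: 0.0094
finger_force: 59.2
```

>>> step_arm --pt "0.2 0.8 -1 0.9" --pt "-0.2 -0.8 -2 -0.9" --pt "0.2 0.8 -3 0.9" --pt "-0.2 -0.8 -4 -0.9" --pt "0.2 0.8 -4.5 0.9" --pt "-0.2 -0.8 -4.5 -0.9" --pt "0 0 -4.5 0" --pt "0 0 -4.5 0"

```text
t: 9.52
ee_pos: [0.5414, 0.0417, 0.1003]
tool_rot: [3.141, 0.001, 2.886]
wrist_force: [0.7, 0.3, 2.3]
grip_width: 0.0094
finger_force: 59.6
```

>>> step_arm --pt "0.2 0.8 -0.5 0.9" --pt "-0.2 -0.8 -1 -0.9" --pt "0.2 0.8 -1 0.9" --pt "-0.2 -0.8 -1 -0.9" --pt "0 0 -1 0" --pt "0 0 -1 0" --pt "0 0 -1 0"

```text
t: 10.1
ee_pos: [0.5416, 0.0416, 0.1002]
tool_rot: [3.141, 0.002, 2.885]
wrist_force: [-2.1, -1.0, 11.2]
grip_width: 0.009
finger_force: 60.8
```

```bash
python3 - <<'E'
from h import *
s=bot.get_state(); p=s['ee_pos']; print(p,s['tool_rot'],s['wrist_force'],s['torque'],s['joint_pos'][6])
W,D=grab('wrist'),grab('side')
f=lambda i:cv2.resize(i,(400,400),interpolation=cv2.INTER_CUBIC)
b=proj(D,[.543,.042,.09]).astype(int)
cv2.imwrite('pics/w6.png',np.hstack([f(W[0][170:270,205:305]),f(D[0][b[1]-35:b[1]+35,b[0]-35:b[0]+35])]))
E
```

```text
[0.54161534 0.0416315  0.10024712] [3.14092382e+00 2.11200452e-03 2.88521628e+00] [-2.11802478 -1.00747227 11.20918495] [-0.09668746  0.5123258  -0.0092825 ] 1.1239167794829605
```

View pics/w6.png

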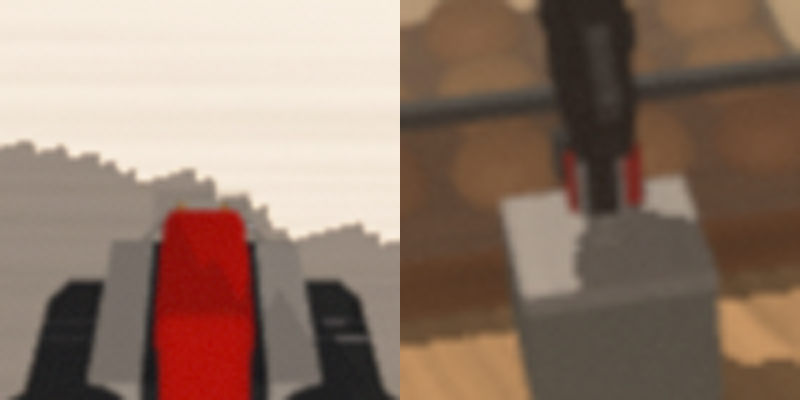

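The key stopped at the predicted seated height (0.1002), with 11 N reaction building. The collar sits on the plate in the side view. Now the clockwise turn about the key's axis, slightly relieving the downward push.

>>> step_arm --pt "0 0.1 0.4 -1" --pt "0.1 0.3 0.4 -2" --pt "0.2 0.4 0.4 -3" --pt "0.3 0.5 0.4 -4" --pt "0.4 0.7 0.4 -5" --pt "0.5 0.8 0.4 -6" --pt "0.6 0.9 0.4 -7" --pt "0.6 0.9 0.4 -7"

```text
t: 10.87
ee_pos: [0.5423, 0.0428, 0.1003]
tool_rot: [3.14, 0.001, 2.146]
wrist_force: [0.9, 0.8, 7.5]
grip_width: 0.0091
finger_force: 60.2
```

```bash
python3 - <<'E'
from h import *
s=bot.get_state(); print(s['ee_pos'],s['tool_rot'],s['wrist_force'],s['torque'],s['joint_pos'][6])
E
```

```text
[0.54228215 0.04275682 0.1002591 ] [3.13954481e+00 8.32250517e-04 2.14572045e+00] [0.8721097  0.77249472 7.49024837] [-0.00181145  0.12010002  0.01567919] 0.4189014725188901
```

>>> step_arm --pt "0.2 0.1 0 -1" --pt "0.4 0.1 0 -2" --pt "0.5 0.2 0 -3" --pt "0.7 0.2 0 -4" --pt "0.8 0.2 0 -5" --pt "1.0 0.2 0 -6" --pt "1.1 0.2 0 -7" --pt "1.2 0.2 0 -8"

```text
t: 11.53
ee_pos: [0.5439, 0.0428, 0.1003]
tool_rot: [3.139, -0.001, 1.31]
wrist_force: [2.4, 0.3, 4.3]
grip_width: 0.0091
finger_force: 59.9
```

>>> step_arm --pt "0 0 0 -0.5" --pt "0 0 0 -0.8" --pt "0 0 0 -0.8" --pt "0 0 0 -0.8"

```text
t: 11.87
ee_pos: [0.544, 0.0428, 0.1002]
tool_rot: [3.139, -0.001, 1.232]
wrist_force: [3.8, 0.4, 6.1]
grip_width: 0.0091
finger_force: 60.1
```

```bash
python3 - <<'E'
from h import *
s=bot.get_state(); print(s['ee_pos'],s['tool_rot'],s['wrist_force'],s['torque'],s['joint_pos'][6])
W,D,S=grab('wrist'),grab('side'),grab('scene')
f=lambda i:cv2.resize(i,(400,400),interpolation=cv2.INTER_CUBIC)
g=lambda c:proj(c,[.55,.06,.08]).astype(int)
b,a=g(D),g(S)
cv2.imwrite('pics/w7.png',np.hstack([f(W[0][130:330,150:350]),f(S[0][a[1]-40:a[1]+40,a[0]-40:a[0]+40])]))
h=cv2.cvtColor(W[0],cv2.COLOR_BGR2HSV); m=((h[...,0]>18)&(h[...,0]<32)&(h[...,1]>150)&(h[...,2]>120)).astype(np.uint8)
n,l,st,c=cv2.connectedComponentsWithStats(m)
for i in range(1,n):
    if st[i,4]>25: print(st[i],c[i],onz(W,*c[i],.083))
print('bolt tip exp drawn',proj(W,np.r_[[.5425+.019*.255,.0417+.019*.967],.083]),'kh',proj(W,[.5425,.0417,.083]))
E
```

```text
[0.54398647 0.04279143 0.10024408] [ 3.13874028e+00 -1.49653783e-03  1.23199000e+00] [3.80475459 0.36640611 6.08588151] [-0.14431015 -0.71725304  0.10875627] -0.449813581419337
[ 233  135   33   76 2024] [249.19120553 172.27371542] [0.55306588 0.07964771 0.083     ]
bolt tip exp drawn [251.62399392 211.38812266] kh [254.69341835 245.28405267]
```

View pics/w7.png

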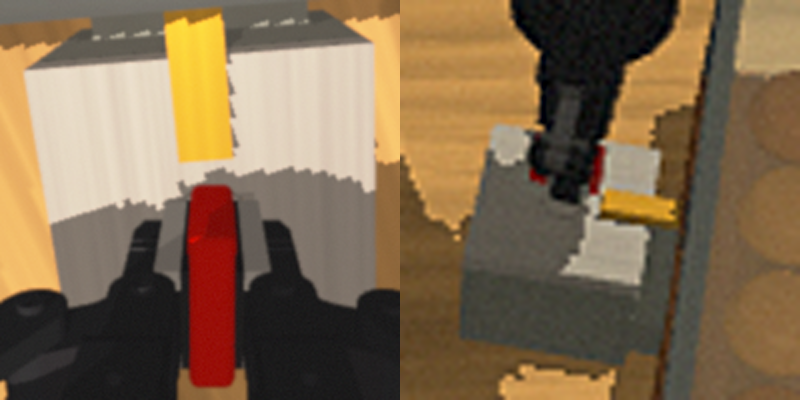

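The bolt is drawn: its tip is at row 211, where a 15 mm draw is predicted, and the 0.109 N m torque matches the quarter-turn spring. I'll turn a hair more, ease the side load and hold.

>>> step_arm --pt "0.3 0 0 -0.2" --pt "0.3 0 0 -0.4" --pt "0.3 0 0 -0.4" --pt "0.3 0 0 -0.4" --pt "0.3 0 0 -0.4" --pt "0.3 0 0 -0.4"

```text
t: 12.52
ee_pos: [0.5441, 0.0427, 0.1002]
tool_rot: [3.139, -0.001, 1.19]
wrist_force: [1.7, -1.0, 6.4]
grip_width: 0.0092
finger_force: 60.2
```

```bash
python3 - <<'E'
from h import *
s=bot.get_state(); print(s['t'],s['ee_pos'],s['tool_rot'],s['wrist_force'],s['torque'],s['grip_width'],s['finger_force'])
W=grab('wrist');h=cv2.cvtColor(W[0],cv2.COLOR_BGR2HSV); m=((h[...,0]>18)&(h[...,0]<32)&(h[...,1]>150)&(h[...,2]>120)).astype(np.uint8)
c,st,l=blob(m);q=onz(W,st[0]+26,st[1]+st[3],.083);print(st,q,'tip dist mm',1e3*((q-[.5425,.0417,0])[:2]@[.255,.967]))
E
```

```text
12.5167 [0.54408934 0.04273964 0.10022638] [ 3.13920442e+00 -1.49957440e-03  1.19037425e+00] [ 1.67662722 -1.03557457  6.35140576] [-0.06177076 -0.45692779  0.08257065] 0.00923096864379448 60.21184265613556
[ 228  135   36   77 2046] [0.54912886 0.05910443 0.083     ] tip dist mm 18.520443486698436
```

```bash
python3 -c "
from cell import bot
print(bot.sign_off())"
```

```text
the job is handed in; nothing more can be done
None
```

The red key is seated in the pastry case lock and turned just over a quarter turn clockwise, with the bolt drawn back about 15 mm and the key still gripped and held turned; I handed the job in at about 12.6 s and did not touch the blue key, jar or tongs.

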